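Set a fresh stirred beaker under the titration electrode

TASK

Get a sample beaker ready on the titration stand: take the top beaker off the stack, twisting it out of its lock as you lift so that the rest stays down in the caddy, stand it on the bench, and drop the long stir bar from the tray into it. Then take the beaker again, this time so that the gripper will stay clear of the electrode, and stand it with the bar inside upright in the middle of the stirrer plate, under the electrode. Let nothing bump the electrode or its head, and leave the other stir bar, tube rack, wash bottle and tip box where they are.

Things in the scene. Friction and masses are not known exactly. Their poses are not given: they have to be found in the camera images.
- beaker: The top beaker of the stack, to be used: off-white rigid plastic, 45 g, open on top, 80 mm high. Its body is 43 mm across at the foot, tapering up to 46 mm at 55 mm height; above, from 56 mm to the rim, a straight collar 64 mm across (58 inside). Origin: centre of the underside; z up. It starts nested in rest, collar on the rim below, its origin 72 mm above that of rest.
- beaker_spout (a point): Tip of the beaker's pouring spout, at rim height (80 mm), 41 mm from the axis on the beaker's own +x side. The spout is 12 mm wide and 9 mm high: keep fingers off it. All spouts of the stack start in line. Axes as the beaker's.
- rest: The rest of the stack: three more such beakers, nested fast into one loose piece (135 g), standing in the caddy, mouth up. Origin: centre of its underside; z up, x towards its spouts. It must stay in the caddy.
- rest_rim (a point): Centre of the rim (64 mm across) of the rest of the stack, 128 mm above its origin; the top beaker's 24 mm collar starts here. Twist lock: three lugs on the top beaker's body sit under three beads inside this rim. Pulled straight up, it brings the rest along; turned 0.4 to 1.6 rad against the rest, either way, it lifts out. The rest may follow the turn by up to 0.2 rad, so turn by about 0.8.
- caddy: Fixed steel caddy of the stack: round base plate 110 mm across, 6 mm thick, on which the stack stands, and four thin rods, 100 mm high, 40 mm from the axis, two close beside the spouts (own +x side), two behind. Origin: centre of its underside, on the bench. Caddy and titration stand may be on either side (left or right).
- plate (a point): Middle of the stirrer plate's top, 47 mm above the bench: white disc 104 mm across on the titration stand's white stirrer box (200 mm deep, 135 wide, 42 high; fixed). x points to the stand's back, where 110 mm behind this point a 10 mm steel rod rises to 317 mm above the bench; the front and sides are open. The beaker goes here.
- electrode: Fixed, fragile electrode hanging over the plate. Origin: over plate, at tip height, 205 mm above the bench. The 12 mm thick electrode (5 mm to +y) and a thin burette tip (11 mm to -y) reach up from there to a black head 48 mm across, 60 to 82 mm above the tip; its cap goes up to 127 mm. An arm 14 mm wide, 65 to 77 mm above the tip, leads back to the rod. Axes as the stand's.
- tray: Fixed shallow steel tray on the bench holding the two stir bars: 100 mm (its x) by 150 mm (its y), walls 12 mm high and 3 mm thick, floor 3 mm thick. Origin: centre of its underside. The bench beyond it (+x), as far as the tube rack, is free for at least 110 mm.
- bar: The long stir bar, to go into the beaker: white eight-sided rod, 30 mm long along its own x, 9.5 mm thick, 10 g, lying on the tray floor near one end of the tray. Origin: middle of its underside as it lies at the start.
- short_bar: The short stir bar, to be left in the tray: as the long one but 15 mm long and 8 mm thick, about 70 mm from it.
- tube_rack: Bystander: green rack of capped tubes, 70 by 170 mm, 76 mm high, loose, beyond the middle of the work area. Origin: centre of its underside.
- wash_bottle: Bystander: green wash bottle, 66 mm across, 190 mm high, loose, at the left. Origin: centre of its underside.
- tip_box: Bystander: pipette tip box, 87 by 122 mm, 80 mm high, loose, at the right. Origin: centre of its underside.
There are look-alikes about, which are no part of the job. Leave any orange look-alike of the beaker alone.

How it is judged:
By the outcome, as a careful person would: the job done as asked, in the order asked, and still so for the second after the job is handed in, with the robot touching nothing.
It also fails if it takes over 72 s, if anything falls off the work surface, if the arm or the gripper's body presses on something with over 40 N, if the wrist force passes 120 N, or if a joint passes its speed limit or range.

ROBOT

A 6-joint arm with a two-finger parallel gripper is mounted at the origin on the work surface. World frame = base frame: x ahead of the robot, y to its left, z up, the work surface at z = 0. Lengths are in mm, angles in rad, forces in N, time in s.
With the tool pointing down it reaches from about 275 to 1000 mm from the base axis. Payload 8.4 kg.
Tool frame: the origin (TCP) lies on the centre line of the jaws, within the pads' length; the fingertips stand r.tip_reach ahead of it and the grasp point (between the pads) lies 11 mm behind it (r.tip_reach is the distance from the TCP to the fingertips, in mm); z points along the fingers, y is the line along which they close (so a half turn about z gives the same grasp; the last joint's range is limited). The gripper opens to 85 mm and grips with 20 to 120 N. Pads are 22 mm wide; open, the fingers measure 114 mm over their backs; the gripper's body (76 mm by 85 mm) begins 54 mm behind the grasp point. The pads swing forward as they close: fully open they stand 13 mm farther back than shut.
Start: joints at [-1.335, 0.353, 1.633, -0, 1.155, -0.002], TCP at [147.227, -607.414, 239.281] pointing down, gripper open.
Joint ranges: [-2.63, 2.63], [-0.92, 2.1], [0.06, 2.66], [-1.3, 4.44], [0, 2.69], [-3.02, 3.02]. Speed limits (rad/s): [2.22, 2.22, 2.79, 3.14, 3.14, 3.14].

INTERFACE

Orientations are given as [roll, pitch, yaw] about the fixed x, y, z axes, in that order (R = Rz(yaw) Ry(pitch) Rx(roll)).
In Python, from rig import r gives the robot as it stands.
- The arm moves only by the tool carry_out, never from a script. Its argument "targets" is a list of rows, each an object with "dp": the shift along the tool's x, y, z in mm, a list of three; "yaw": the turn about the tool's z in degrees. A call has 1 to 12 rows; each row is the pose to reach, as a shift and turn from the pose commanded when the call began, along the tool's axes at that moment; what a row does not reach only later rows make up. A row lasts 1/8 s, in which the tool goes at most 62.5 mm and 10.7 degrees, less where a joint would pass 70% of its speed; a pose out of reach is approached as far as the arm can. A call with a gripper value outside its range is refused whole. "fingers" is the opening, from -1 (shut) to 1 (fully open), so that 0 is half open, set as the call begins (left out, the last holds). The fingers move at their own pace and stop on an object; "grip_force" is the grip in N (left out, the last holds). Time passes only in rows, so rows that repeat a pose let the fingers close. It gives the time, the measured TCP pose, the force, the opening and the grip force at its end, in the units of the state.
- r.sense(): the state, without advancing time (a new reading comes with each control period).
- r.grab_frame(name): name is "side" or "top"; returns the picture (420x560x3 uint8, red, green, blue); there is no depth.
- r.get_calibration(name): a dict with "fx", "fy", "cx", "cy" (pixels), "rvec" (rotation vector, rad) and "tvec" (3), from world to camera coordinates, as OpenCV has them. Camera axes: x right, y down, z forward; pixel columns grow to the right and rows downward; lengths in mm; the calibration is good to about 2 mm. A picture is of the moment at which its call begins. get_calibration takes no time and is no camera call.
- r.sign_off(): hands the job in; it is judged then, once.
The state is a dict: "clock": time; "qpos": joint angles; "qvel": joint speeds; "joint_efforts": joint torques, N m; "eef_pos": TCP position; "tcp_rot": TCP orientation; "contact_force": force on the tool from outside, world axes, zero at the start; "wrist_torque": the same for the moment, N m; "opening": opening from 0.0 (shut) to 1.0 (fully open); "grasp_force": force on a finger pad.
Only numpy, scipy, OpenCV 4.12 (cv2) and the standard library are available. Lean on these libraries where they do the work, as an engineer would, in place of code of your own. Each camera call takes 0.05 s, during which the arm holds its last target. There are 200 camera calls.

## Working session

There is one attempt and no reset: what is moved stays moved. The work goes in short steps, Python scripts to look and compute and a tool call to move; the robot and the scene stay as the last step left them, time stands still between calls to the robot, and variables do not carry over. Pictures are saved under pics/ and viewed, at most 10 in all, crops included, and the job is handed in when it is done.

Besides the shell and the picture viewer there is one more tool, called as a command line: name --argument value ..., lists and objects as JSON in quotes. carry_out: Moves the arm, as the interface text tells. Its arguments: {"type":"object","properties":{"targets":{"type":"array","items":{"type":"object","properties":{"dp":{"type":"array","items":{"type":"number"}},"yaw":{"type":"number"}}}},"fingers":{"type":"number"},"grip_force":{"type":"number"}},"required":["targets"]}

```bash
mkdir -p pics; python3 - <<'E'
from rig import r
import cv2,json
s=r.sense();print(s,r.tip_reach)
for n in("side","top"):
    cv2.imwrite(f"pics/{n}0.png",r.grab_frame(n)[...,::-1]);print(r.get_calibration(n))
E
```

```text
{'clock': 0.0, 'qpos': array([-1.33541358e+00,  3.53675059e-01,  1.63417537e+00,  9.41972572e-06,
        1.15516292e+00, -2.41397813e-03]), 'qvel': array([ 5.10891509e-04,  8.99714541e-04, -8.57394419e-05, -3.32322045e-04,
       -9.34172967e-04,  1.03990932e-03]), 'joint_efforts': array([-2.24891766e-03, -6.05249977e+01, -3.42072880e+01, -5.19710261e-05,
        9.44990607e-03, -2.45873764e-05]), 'eef_pos': array([ 147.10894577, -606.94825044,  238.52721188]), 'tcp_rot': array([-3.14017199e+00, -1.20418100e-05,  2.37792906e-01]), 'contact_force': array([-0.20664922,  0.25891751,  0.015569  ]), 'wrist_torque': array([-0.04293923, -0.00819208, -0.01704268]), 'grasp_force': 0.0, 'opening': 0.9951752709951136} 8.0
{'fx': 512.3966427460707, 'fy': 512.3966427460707, 'cx': 277.5263171345978, 'cy': 205.8814068281912, 'rvec': array([ 0.50579838, -2.62229291,  1.31877937]), 'tvec': array([ 571.82401073,  263.04349226, 1260.48347784])}
{'fx': 434.0194635700303, 'fy': 434.0194635700303, 'cx': 283.36419580660277, 'cy': 202.32142243393739, 'rvec': array([ 2.13694363, -2.16108833,  0.13843894]), 'tvec': array([  29.40981203,  624.82136741, 1525.75457195])}
```

View pics/top0.png

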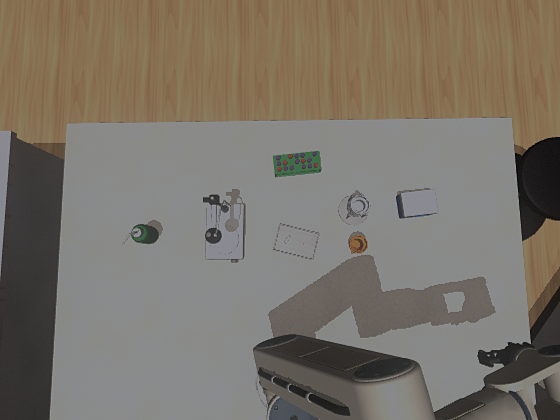

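View pics/side0.png

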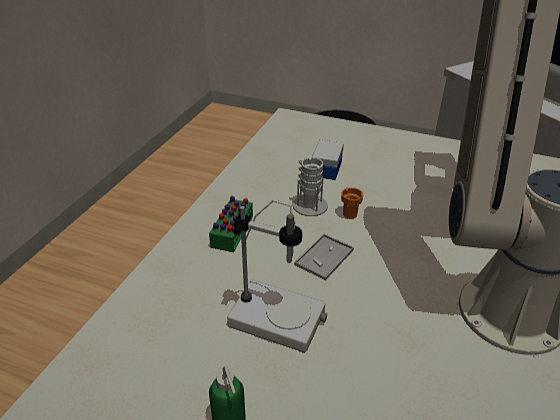

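The top view shows the stand at (225,235), tray (297,241), caddy and stack (356,206), orange decoy (358,243), tube rack (297,163), tip box (417,203) and wash bottle (145,233). Next I'll enlarge both views.

```bash
python3 - <<'E'
import cv2,numpy as np
a=cv2.imread("pics/top0.png");b=cv2.imread("pics/side0.png")
A=cv2.resize(a[180:275,195:395],None,fx=4,fy=4,interpolation=cv2.INTER_CUBIC)
cv2.imwrite("pics/topc.png",cv2.convertScaleAbs(A,alpha=1.2))
B=cv2.resize(b[145:295,230:380],None,fx=4,fy=4,interpolation=cv2.INTER_CUBIC)
cv2.imwrite("pics/sidec.png",B)
E
```

```text
(no output)
```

View pics/topc.png

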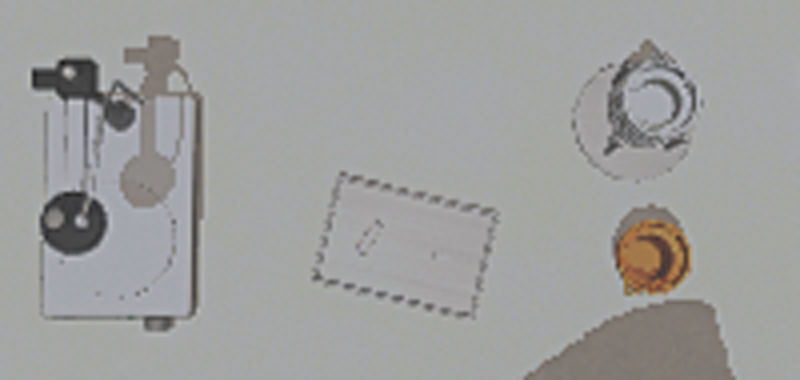

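View pics/sidec.png

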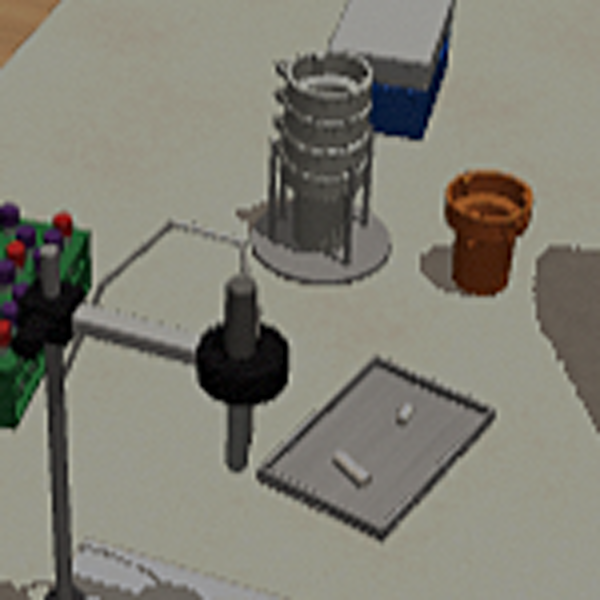

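The enlarged views are clear. In the top crop the rim is at (658,101), caddy base (635,122), long bar (370,238) and head (74,222). In the side crop the rim is at (332,74), spout tip (280,72), long bar (351,469) and electrode tip (237,468).

```bash
cat > h.py <<'E'
import numpy as np,cv2
from rig import r
C={n:r.get_calibration(n) for n in("side","top")}
def K(n):
    c=C[n];return np.array([[c['fx'],0,c['cx']],[0,c['fy'],c['cy']],[0,0,1]])
def R(n):return cv2.Rodrigues(C[n]['rvec'])[0]
def at(n,p,z):
    d=R(n).T@np.linalg.inv(K(n))@np.array([*p,1.]);o=-R(n).T@C[n]['tvec']
    return o+d*(z-o[2])/d[2]
def proj(n,P):return cv2.projectPoints(np.array(P,float).reshape(-1,1,3),C[n]['rvec'],C[n]['tvec'],K(n),None)[0].reshape(-1,2)
def tri(a,b):
    Ps=[K(n)@np.c_[R(n),C[n]['tvec']] for n in("top","side")]
    X=cv2.triangulatePoints(*Ps,np.array(a,float).reshape(2,1),np.array(b,float).reshape(2,1));return (X[:3]/X[3]).ravel()
T=lambda x,y:(195+(x-1.5)/4,180+(y-1.5)/4)
S=lambda x,y:(230+(x-1.5)/4,145+(y-1.5)/4)
E
python3 - <<'E'
from h import *
np.set_printoptions(precision=1,suppress=True)
print("rim",at("top",T(658,101),158),at("side",S(331,75),158),tri(T(658,101),S(331,75)))
print("base",at("top",T(635,122),6),at("side",S(321,246),6))
print("spout",at("side",S(281,72),158))
print("rods?",at("top",T(612,150),50),at("top",T(680,140),50))
print("spouttop?",at("top",T(625,65),158))
print("head",at("top",T(74,222),276),at("side",S(242,355),276), "tip",at("side",S(237,468),205))
print("box",[at("top",T(*p),42) for p in((42,317),(193,317),(192,95))])
print("plate",at("side",(287.5,313),47))
print("bar",at("top",T(370,238),7),at("side",S(351,469),7))
print("barends side",at("side",S(335,456),7),at("side",S(367,483),7),"top",at("top",T(378,222),7),at("top",T(362,254),7))
print("short",at("top",T(434,255),7),at("side",S(404,413),7))
print("tray",[at("side",S(*p),12) for p in((377,358),(495,411),(382,540),(258,475))],[at("top",T(*p),12) for p in((342,173),(498,211),(473,316),(316,278))])
print("rack",at("top",(297,163),76),"orange",at("top",T(655,257),80),"bottle",at("top",(145,233),150),"tipbox",at("top",(417,203),80))
print("cam side",-R("side").T@C["side"]["tvec"],-R("top").T@C["top"]["tvec"])
E
```

```text
rim [ 597.9 -230.9  158. ] [ 597.  -230.3  158. ] [ 597.6 -231.1  157.5]
base [ 598. -235.    6.] [ 595.3 -223.1    6. ]
spout [ 632.6 -220.2  158. ]
rods? [ 568.  -206.8   50. ] [ 576.3 -267.8   50. ]
spouttop? [ 628.6 -204.4  158. ]
head [495.3 235.9 276. ] [497.3 230.7 276. ] tip [495.  240.2 205. ]
box [array([425.5, 302.7,  42. ]), array([424.1, 168.4,  42. ]), array([623. , 169.7,  42. ])]
plate [493.4 244.6  47. ]
bar [494.1  10.3   7. ] [494.4  11.    7. ]
barends side [508.6   2.7   7. ] [480.1  20.    7. ] top [508.6   2.8   7. ] [479.6  17.8   7. ]
short [478.  -47.9   7. ] [477.7 -57.7   7. ]
tray [array([ 512. , -102.3,   12. ]), array([418. , -78.1,  12. ]), array([453.3,  72.8,  12. ]), array([549.2,  45.3,  12. ])] [array([553.4,  35.2,  12. ]), array([ 517.1, -106.7,   12. ]), array([422.4, -82. ,  12. ]), array([458.2,  59.7,  12. ])]
rack [761.9 -28.1  76. ] orange [ 471.2 -236.9   80. ] bottle [512.6 484.7 150. ] tipbox [ 612.1 -447.7   80. ]
cam side [ 222.2 1006.9  960.1] [ 414.8   14.4 1595.9]
```

```bash
cat > go.py <<'E'
# usage: go.py x y z yawdeg [from commanded x y z yawdeg] -> tool dp, yaw
import sys,numpy as np
a=np.array([float(v) for v in sys.argv[1:]])
if len(a)>4: c=a[4:8]
else:
    from rig import r
    s=r.sense();c=np.r_[s['eef_pos'],np.degrees(s['tcp_rot'][2])]
    print("now",c.round(1),"F",s['contact_force'].round(1),"q",s['qpos'].round(2),"open",round(s['opening'],3),"gf",s['grasp_force'],"t",s['clock'])
t=np.radians(c[3]);d=a[:3]-c[:3]
print("dp",[round(d[0]*np.cos(t)+d[1]*np.sin(t),1),round(d[0]*np.sin(t)-d[1]*np.cos(t),1),round(-d[2],1)],"yaw",round(-(a[3]-c[3]),1))
E
python3 go.py 597.5 -230.5 200 13.6 147.2 -607.4 239.3 13.6
```

```text
dp [np.float64(526.3), np.float64(-260.4), np.float64(39.3)] yaw -0.0
```

carry_out --targets '[{"dp": [526, -260, 0], "yaw": 0}, {"dp": [526, -260, 0], "yaw": 0}, {"dp": [526, -260, 0], "yaw": 0}, {"dp": [526, -260, 0], "yaw": 0}, {"dp": [526, -260, 0], "yaw": 0}, {"dp": [526, -260, 0], "yaw": 0}, {"dp": [526, -260, 0], "yaw": 0}, {"dp": [526, -260, 39], "yaw": 0}, {"dp": [526, -260, 39], "yaw": 0}, {"dp": [526, -260, 39], "yaw": 0}, {"dp": [526, -260, 39], "yaw": 0}, {"dp": [526, -260, 39], "yaw": 0}]' --fingers 1 --grip_force 40

```text
clock: 1.6
eef_pos: [596.6, -231.1, 200.1]
tcp_rot: [-3.141, 0.001, 0.238]
contact_force: [-0.5, -0.2, -0.5]
opening: 1.0
grasp_force: 0.0
```

```bash
python3 go.py 597.5 -230.5 147 13.6; python3 - <<'E'
from h import *
for n,(x,y,w,h) in {"side":(250,110,150,130),"top":(300,150,120,110)}.items():
    f=r.grab_frame(n)[...,::-1];cv2.imwrite(f"pics/{n}1.png",f)
    c=cv2.resize(f[y:y+h,x:x+w],(h and 400*w//h,400),interpolation=cv2.INTER_CUBIC)
    cv2.imwrite(f"pics/{n}1c.png",c)
a=cv2.imread("pics/side1c.png");b=cv2.imread("pics/top1c.png")
m=np.hstack([a,b]);m=cv2.resize(m,(800,int(m.shape[0]*800/m.shape[1])));print(m.shape,a.shape,b.shape);cv2.imwrite("pics/m1.png",m)
E
```

```text
now [ 596.6 -231.1  200.1   13.6] F [-0.5 -0.2 -0.5] q [-0.37  0.41  1.64 -0.    1.09  0.96] open 1.0 gf 0.0 t 1.6
dp [np.float64(1.0), np.float64(-0.4), np.float64(53.1)] yaw 0.0
(356, 800, 3) (400, 461, 3) (400, 436, 3)
```

View pics/m1.png

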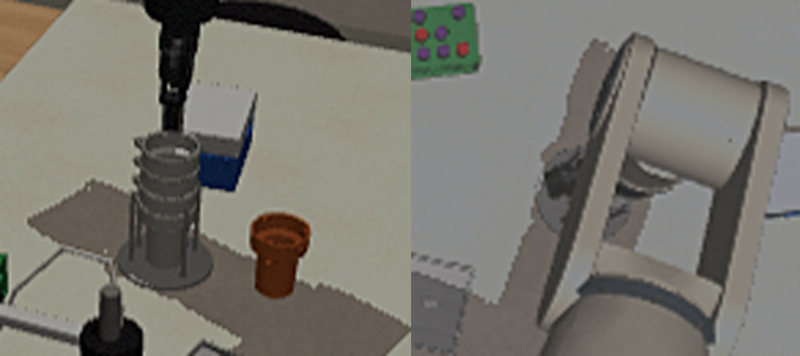

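The side view shows the gripper right above the rim at (172,145), with no offset. The top view is blocked by the arm. I'll go down and close.

carry_out --targets '[{"dp": [1, 0, 30], "yaw": 0}, {"dp": [1, 0, 53], "yaw": 0}, {"dp": [1, 0, 54], "yaw": 0}, {"dp": [1, 0, 54], "yaw": 0}]'

```text
clock: 2.2
eef_pos: [598.3, -231.3, 147.3]
tcp_rot: [3.141, -0.001, 0.237]
contact_force: [-0.6, -0.1, 0.7]
opening: 1.001
grasp_force: 0.0
```

carry_out --targets '[{"dp": [0, 0, 0], "yaw": 0}, {"dp": [0, 0, 0], "yaw": 0}, {"dp": [0, 0, 0], "yaw": 0}, {"dp": [0, 0, 0], "yaw": 0}, {"dp": [0, 0, 0], "yaw": 0}, {"dp": [0, 0, 0], "yaw": 0}]' --fingers 0 --grip_force 40

```text
clock: 2.95
eef_pos: [599.3, -231.0, 148.2]
tcp_rot: [3.14, -0.003, 0.238]
contact_force: [0.8, -0.4, 5.1]
opening: 0.723
grasp_force: 42.8
```

carry_out --targets '[{"dp": [0, 0, 0], "yaw": -8}, {"dp": [0, 0, 0], "yaw": -16}, {"dp": [0, 0, 0], "yaw": -24}, {"dp": [0, 0, -1], "yaw": -32}, {"dp": [0, 0, -1], "yaw": -40}, {"dp": [0, 0, -2], "yaw": -47}, {"dp": [0, 0, -2], "yaw": -49}, {"dp": [0, 0, -6], "yaw": -49}, {"dp": [0, 0, -12], "yaw": -49}, {"dp": [0, 0, -20], "yaw": -49}, {"dp": [0, 0, -28], "yaw": -49}]'

```text
clock: 4.32
eef_pos: [598.2, -230.6, 175.0]
tcp_rot: [3.141, -0.0, 1.093]
contact_force: [0.3, -0.4, -0.5]
opening: 0.724
grasp_force: 43.8
```

```bash
python3 go.py 610 -45 240 62; python3 - <<'E'
from h import *
f=r.grab_frame("side")[...,::-1]
cv2.imwrite("pics/s2.png",cv2.resize(f[90:240,250:400],None,fx=3,fy=3,interpolation=cv2.INTER_CUBIC))
E
```

```text
now [ 598.2 -230.6  175.    62.6] F [ 0.3 -0.4 -0.5] q [-0.37  0.44  1.65  0.    1.05  0.11] open 0.724 gf 43.7621041687089 t 4.325
dp [np.float64(170.2), np.float64(-75.0), np.float64(-65.0)] yaw 0.6
```

View pics/s2.png

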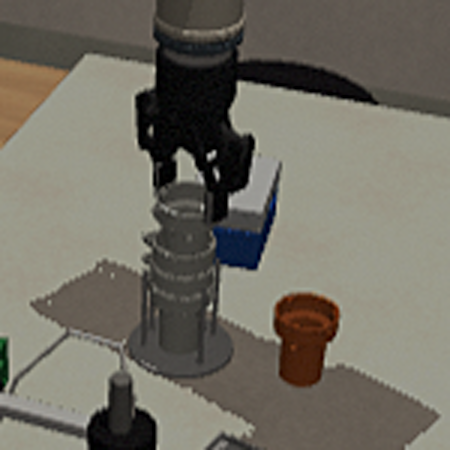

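Only the top beaker has risen; the rest stays in the caddy. I'll carry it to the bench beyond the tray.

carry_out --targets '[{"dp": [0, 0, -30], "yaw": 0}, {"dp": [0, 0, -65], "yaw": 0}, {"dp": [60, -26, -65], "yaw": 0}, {"dp": [110, -48, -65], "yaw": 0}, {"dp": [150, -66, -65], "yaw": 0}, {"dp": [170, -75, -40], "yaw": 0}, {"dp": [170, -75, 0], "yaw": 0}, {"dp": [170, -75, 40], "yaw": 0}, {"dp": [170, -75, 75], "yaw": 0}, {"dp": [170, -75, 95], "yaw": 0}, {"dp": [170, -75, 98], "yaw": 0}, {"dp": [170, -75, 98], "yaw": 0}]'

```text
clock: 5.88
eef_pos: [610.5, -45.2, 77.3]
tcp_rot: [3.14, -0.001, 1.093]
contact_force: [-0.1, 0.3, 0.4]
opening: 0.731
grasp_force: 45.3
```

```bash
python3 go.py 610 -45 70 62
```

```text
now [610.5 -45.2  77.3  62.6] F [-0.1  0.3  0.4] q [-0.08  0.52  1.78 -0.    0.84  0.4 ] open 0.731 gf 45.330538160924334 t 5.875
dp [np.float64(-0.0), np.float64(-0.6), np.float64(7.3)] yaw 0.6
```

Next I'll ease down until there is contact.

carry_out --targets '[{"dp": [0, 0, 3], "yaw": 0}, {"dp": [0, 0, 5], "yaw": 0}, {"dp": [0, 0, 6], "yaw": 0}, {"dp": [0, 0, 7], "yaw": 0}, {"dp": [0, 0, 7], "yaw": 0}]'

```text
clock: 6.5
eef_pos: [610.1, -45.0, 70.2]
tcp_rot: [3.141, -0.0, 1.093]
contact_force: [-1.1, 1.4, 8.0]
opening: 0.732
grasp_force: 46.1
```

carry_out --targets '[{"dp": [0, 0, -0.5], "yaw": 0}, {"dp": [0, 0, -0.5], "yaw": 0}, {"dp": [0, 0, -0.5], "yaw": 0}, {"dp": [0, 0, -0.5], "yaw": 0}, {"dp": [0, 0, -15], "yaw": 0}, {"dp": [0, 0, -50], "yaw": 0}, {"dp": [0, 0, -90], "yaw": 0}, {"dp": [0, 0, -90], "yaw": 0}]' --fingers 1

```text
clock: 7.5
eef_pos: [612.2, -45.3, 163.7]
tcp_rot: [3.135, -0.003, 1.093]
contact_force: [0.1, -0.2, 0.5]
opening: 0.996
grasp_force: 0.0
```

```bash
python3 go.py 494.3 10.5 70 150.5
```

```text
now [612.2 -45.3 163.7  62.6] F [ 0.1 -0.2  0.5] q [-0.08  0.41  1.73  0.    0.99  0.4 ] open 0.996 gf 0.0 t 7.5
dp [np.float64(-4.6), np.float64(-130.3), np.float64(93.7)] yaw -87.9
```

carry_out --targets '[{"dp": [-2, -55, 0], "yaw": -10}, {"dp": [-4, -110, 0], "yaw": -20}, {"dp": [-4, -128.5, 20], "yaw": -30}, {"dp": [-4, -128.5, 60], "yaw": -40}, {"dp": [-4, -128.5, 90], "yaw": -50}, {"dp": [-4, -128.5, 100], "yaw": -60}, {"dp": [-4, -128.5, 100], "yaw": -70}, {"dp": [-4, -128.5, 100], "yaw": -80}, {"dp": [-4, -128.5, 100], "yaw": -88}, {"dp": [-4, -128.5, 100], "yaw": -88}, {"dp": [-4, -128.5, 100], "yaw": -88}]' --fingers -0.3

```text
clock: 8.88
eef_pos: [493.7, 10.4, 59.3]
tcp_rot: [-3.142, -0.0, 2.626]
contact_force: [-0.7, 0.7, 0.2]
opening: 0.349
grasp_force: 0.0
```

```bash
python3 go.py 494.3 10.5 13 150.5; python3 - <<'E'
from h import *
f=r.grab_frame("side")[...,::-1];g=r.grab_frame("top")[...,::-1]
cv2.imwrite("pics/side3.png",f);cv2.imwrite("pics/top3.png",g)
a=cv2.resize(f[150:290,240:380],(480,480),interpolation=cv2.INTER_CUBIC);b=cv2.resize(g[170:270,260:330],(320,457),interpolation=cv2.INTER_CUBIC)
b=np.vstack([b,np.zeros((23,320,3),np.uint8)]);cv2.imwrite("pics/m3.png",np.hstack([a,b]))
print(proj("side",[[494.3,10.5,60],[494.3,10.5,7]]))
E
```

```text
now [493.7  10.4  59.3 150.5] F [-0.7  0.7  0.2] q [ 0.02  0.41  2.05  0.    0.68 -1.04] open 0.349 gf 0.0 t 8.875
dp [np.float64(-0.5), np.float64(0.4), np.float64(46.3)] yaw -0.0
[[318.52205709 247.07644351]
 [317.46522551 261.77664478]]
```

View pics/m3.png

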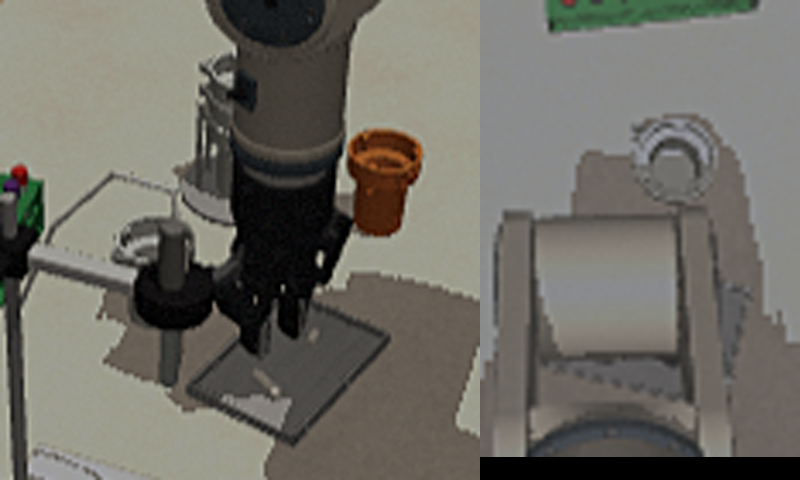

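The gripper is right above the long bar, its jaws either side at about (270,340). The beaker stands upright on the bench, its rim at about (302,205) in the full top view. I'll go down and take the bar.

carry_out --targets '[{"dp": [-0.5, 0, 20], "yaw": 0}, {"dp": [-0.5, 0, 36], "yaw": 0}, {"dp": [-0.5, 0, 44], "yaw": 0}, {"dp": [-0.5, 0, 46], "yaw": 0}, {"dp": [-0.5, 0, 46], "yaw": 0}]'

```text
clock: 9.6
eef_pos: [494.3, 10.2, 13.3]
tcp_rot: [-3.142, -0.0, 2.629]
contact_force: [-1.0, 0.1, -0.3]
opening: 0.35
grasp_force: 0.0
```

carry_out --targets '[{"dp": [0, 0, 0], "yaw": 0}, {"dp": [0, 0, 0], "yaw": 0}, {"dp": [0, 0, 0], "yaw": 0}, {"dp": [0, 0, 0], "yaw": 0}, {"dp": [0, 0, 0], "yaw": 0}, {"dp": [0, 0, -5], "yaw": 0}, {"dp": [0, 0, -30], "yaw": 0}, {"dp": [0, 0, -80], "yaw": 0}, {"dp": [0, 0, -130], "yaw": 0}, {"dp": [0, 0, -150], "yaw": 0}, {"dp": [0, 0, -150], "yaw": 0}]' --fingers -1 --grip_force 35

```text
clock: 10.98
eef_pos: [495.2, 10.2, 164.9]
tcp_rot: [3.14, 0.003, 2.629]
contact_force: [-0.3, 0.3, -0.2]
opening: 0.094
grasp_force: 34.8
```

```bash
python3 - <<'E'
from h import *
print(at("top",(302.4,204.6),80))
g=r.grab_frame("top");s=r.grab_frame("side")
a=cv2.resize(s[160:270,240:350],(480,480),interpolation=cv2.INTER_CUBIC)[...,::-1];b=cv2.resize(g[180:230,280:330],(320,320),interpolation=cv2.INTER_CUBIC)[...,::-1]
b=np.vstack([b,np.zeros((160,320,3),np.uint8)]);cv2.imwrite("pics/m4.png",np.hstack([a,b]))
E
python3 go.py 610 -45 150 150.5
```

```text
[611.11320446 -44.74265088  80.        ]
now [493.6  10.1 162.7 150.6] F [ 0.   0.3 -1.3] q [ 0.02  0.25  1.98  0.    0.92 -1.04] open 0.093 gf 34.75823812186718 t 11.075
dp [np.float64(-128.4), np.float64(9.0), np.float64(12.7)] yaw 0.1
```

View pics/m4.png

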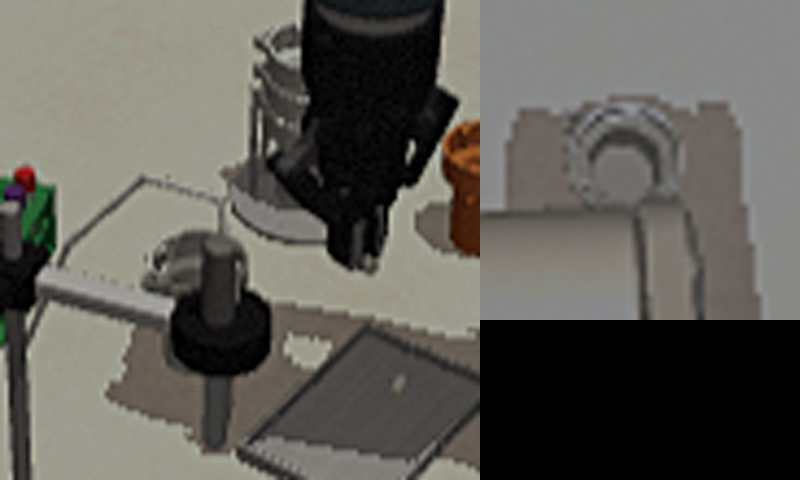

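The bar is in the jaws, the short bar remains in the tray, and the beaker centre is about (611,-45). I'll move over it and down into the mouth.

carry_out --targets '[{"dp": [-50, 3, 0], "yaw": 0}, {"dp": [-100, 7, 0], "yaw": 0}, {"dp": [-128.5, 9, 0], "yaw": 0}, {"dp": [-128.5, 9, 20], "yaw": 0}, {"dp": [-128.5, 9, 50], "yaw": 0}, {"dp": [-128.5, 9, 70], "yaw": 0}, {"dp": [-128.5, 9, 83], "yaw": 0}, {"dp": [-128.5, 9, 86], "yaw": 0}, {"dp": [-128.5, 9, 86], "yaw": 0}, {"dp": [-128.5, 9, 86], "yaw": 0}]'

```text
clock: 12.32
eef_pos: [611.2, -45.1, 78.2]
tcp_rot: [3.141, 0.001, 2.629]
contact_force: [0.0, 0.8, 0.1]
opening: 0.096
grasp_force: 34.8
```

carry_out --targets '[{"dp": [0, 0, 0], "yaw": 0}, {"dp": [0, 0, 0], "yaw": 0}, {"dp": [0, 0, 0], "yaw": 0}, {"dp": [0, 0, 0], "yaw": 0}]' --fingers -0.56

```text
clock: 12.82
eef_pos: [610.6, -45.1, 77.3]
tcp_rot: [3.142, 0.0, 2.629]
contact_force: [-0.1, 0.4, 0.4]
opening: 0.222
grasp_force: 0.0
```

carry_out --targets '[{"dp": [0, 0, -30], "yaw": 0}, {"dp": [0, 0, -88], "yaw": 0}, {"dp": [40, -22, -88], "yaw": 10}, {"dp": [70, -40, -88], "yaw": 20}, {"dp": [70, -40, -88], "yaw": 30}, {"dp": [70, -40, -88], "yaw": 40}, {"dp": [70, -40, -88], "yaw": 50}, {"dp": [70, -40, -88], "yaw": 60.6}, {"dp": [70, -40, -88], "yaw": 60.6}]'

```text
clock: 13.95
eef_pos: [529.9, -45.6, 165.3]
tcp_rot: [-3.142, 0.0, 1.573]
contact_force: [-0.1, -0.1, -0.2]
opening: 0.218
grasp_force: 0.0
```

```bash
python3 go.py 580.5 -45 165 90; python3 - <<'E'
from h import *
g=r.grab_frame("top");s=r.grab_frame("side")
cv2.imwrite("pics/top5.png",g[...,::-1])
a=cv2.resize(g[180:230,275:335],(480,400),interpolation=cv2.INTER_CUBIC)[...,::-1];b=cv2.resize(s[150:275,240:340],(320,400),interpolation=cv2.INTER_CUBIC)[...,::-1]
cv2.imwrite("pics/m5.png",cv2.convertScaleAbs(np.hstack([a,b]),alpha=1.4,beta=-30))
E
```

```text
now [529.9 -45.6 165.3  90.1] F [-0.1 -0.1 -0.2] q [-0.09  0.3   1.9  -0.    0.94 -0.09] open 0.218 gf 0.0 t 13.95
dp [np.float64(0.5), np.float64(50.6), np.float64(0.3)] yaw 0.1
```

View pics/m5.png

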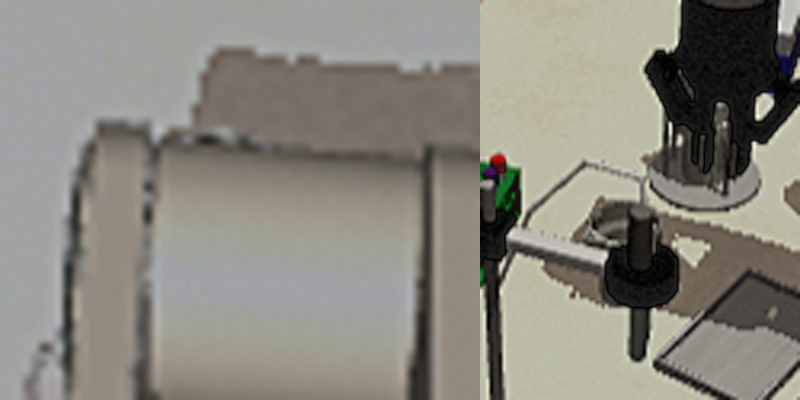

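The side view shows the beaker upright at (630,225) on the bench, with the jaws empty. Next I'll pinch its rim wall at the side towards the robot, so the gripper stays well in front of the electrode.

carry_out --targets '[{"dp": [0.5, 30, 0], "yaw": 0}, {"dp": [0.5, 50.5, 0], "yaw": 0}, {"dp": [0.5, 50.5, 40], "yaw": 0}, {"dp": [0.5, 50.5, 65], "yaw": 0}, {"dp": [0.5, 50.5, 82], "yaw": 0}, {"dp": [0.5, 50.5, 91], "yaw": 0}, {"dp": [0.5, 50.5, 91], "yaw": 0}, {"dp": [0.5, 50.5, 91], "yaw": 0}]'

```text
clock: 15.05
eef_pos: [581.1, -45.1, 75.2]
tcp_rot: [3.14, 0.0, 1.572]
contact_force: [0.3, 0.5, -0.2]
opening: 0.222
grasp_force: 0.0
```

carry_out --targets '[{"dp": [0, 0, 0], "yaw": 0}, {"dp": [0, 0, 0], "yaw": 0}, {"dp": [0, 0, 0], "yaw": 0}, {"dp": [0, 0, 0], "yaw": 0}, {"dp": [0, 0, 0], "yaw": 0}]' --fingers -1 --grip_force 40

```text
clock: 15.68
eef_pos: [581.0, -45.1, 75.1]
tcp_rot: [3.14, 0.0, 1.571]
contact_force: [-0.9, 0.0, 5.8]
opening: 0.034
grasp_force: 37.6
```

carry_out --targets '[{"dp": [0, 0, -5], "yaw": 0}, {"dp": [0, 0, -30], "yaw": 0}, {"dp": [0, 0, -70], "yaw": 0}, {"dp": [0, -30, -90], "yaw": 0}, {"dp": [0, -75, -90], "yaw": 0}, {"dp": [0, -120, -90], "yaw": 0}, {"dp": [30, -155, -90], "yaw": 0}, {"dp": [75, -165, -90], "yaw": 0}, {"dp": [120, -165, -90], "yaw": 0}, {"dp": [160, -165, -90], "yaw": 0}, {"dp": [175, -165, -90], "yaw": 0}, {"dp": [175, -165, -90], "yaw": 0}]'

```text
clock: 17.18
eef_pos: [415.3, 130.1, 164.3]
tcp_rot: [-3.141, 0.0, 1.573]
contact_force: [-1.2, -0.0, -0.7]
opening: 0.039
grasp_force: 37.3
```

```bash
python3 go.py 419 235 165 90;python3 - <<'E'
from h import *
np.set_printoptions(precision=1,suppress=True)
g=r.grab_frame("top");s=r.grab_frame("side")
cv2.imwrite("pics/top6.png",g[...,::-1]);cv2.imwrite("pics/side6.png",s[...,::-1])
# plate disc edge from side0/top0: test contrast along predicted circles for candidate centres
G=cv2.cvtColor(cv2.imread("pics/side0.png"),6).astype(np.float32);e=cv2.magnitude(cv2.Sobel(G,5,1,0),cv2.Sobel(G,5,0,1))
H=cv2.cvtColor(cv2.imread("pics/top0.png"),6).astype(np.float32);eh=cv2.magnitude(cv2.Sobel(H,5,1,0),cv2.Sobel(H,5,0,1))
t=np.linspace(0,2*np.pi,180)
for nm,E in(("side",e),("top",eh)):
  best=[]
  for x in np.arange(475,516,1.):
    for y in np.arange(215,256,1.):
      p=proj(nm,np.c_[x+52*np.cos(t),y+52*np.sin(t),0*t+47]).astype(np.float32)
      v=np.minimum(cv2.remap(E,p[:,0].copy(),p[:,1].copy(),1),60);best.append((v.mean(),x,y))
  print(nm,sorted(best)[-4:])
E
```

```text
now [415.3 130.1 164.3  90.1] F [-1.2 -0.  -0.7] q [ 0.3   0.16  2.1  -0.    0.89  0.3 ] open 0.039 gf 37.33080146368593 t 17.175
dp [np.float64(104.8), np.float64(4.0), np.float64(-0.7)] yaw 0.1
side [(np.float32(41.333885), np.float64(493.0), np.float64(236.0)), (np.float32(41.350163), np.float64(493.0), np.float64(233.0)), (np.float32(41.351376), np.float64(494.0), np.float64(233.0)), (np.float32(41.92748), np.float64(494.0), np.float64(232.0))]
top [(np.float32(39.368027), np.float64(475.0), np.float64(218.0)), (np.float32(39.636112), np.float64(475.0), np.float64(217.0)), (np.float32(39.72025), np.float64(475.0), np.float64(216.0)), (np.float32(39.935818), np.float64(475.0), np.float64(215.0))]
```

carry_out --targets '[{"dp": [35, 2, 0], "yaw": 0}, {"dp": [70, 3.5, 0], "yaw": 0}, {"dp": [95, 3.5, 0], "yaw": 0}, {"dp": [105, 3.5, 0], "yaw": 0}, {"dp": [105, 3.5, 10], "yaw": 0}, {"dp": [105, 3.5, 25], "yaw": 0}, {"dp": [105, 3.5, 35], "yaw": 0}, {"dp": [105, 3.5, 38], "yaw": 0}, {"dp": [105, 3.5, 38], "yaw": 0}]'

```text
clock: 18.4
eef_pos: [418.8, 234.7, 126.0]
tcp_rot: [-3.141, 0.0, 1.571]
contact_force: [-0.1, -0.0, -0.6]
opening: 0.035
grasp_force: 37.3
```

carry_out --targets '[{"dp": [0, 0, 1], "yaw": 0}, {"dp": [0, 0, 2], "yaw": 0}, {"dp": [0, 0, 3], "yaw": 0}, {"dp": [0, 0, 4], "yaw": 0}, {"dp": [0, 0, 4], "yaw": 0}]'

```text
clock: 19.02
eef_pos: [418.8, 234.9, 122.2]
tcp_rot: [-3.142, 0.0, 1.571]
contact_force: [0.3, -0.1, -0.9]
opening: 0.04
grasp_force: 37.3
```

carry_out --targets '[{"dp": [0, 0, 1], "yaw": 0}, {"dp": [0, 0, 1.5], "yaw": 0}, {"dp": [0, 0, 1.5], "yaw": 0}]'

```text
clock: 19.4
eef_pos: [418.5, 235.0, 121.7]
tcp_rot: [-3.141, -0.0, 1.571]
contact_force: [-5.9, -1.4, 16.0]
opening: 0.036
grasp_force: 39.0
```

carry_out --targets '[{"dp": [0, 0, -0.8], "yaw": 0}, {"dp": [0, 0, -0.8], "yaw": 0}, {"dp": [0, 0, -0.8], "yaw": 0}, {"dp": [0, 0, -0.8], "yaw": 0}, {"dp": [0, 0, -0.8], "yaw": 0}]' --fingers -0.6

```text
clock: 20.02
eef_pos: [418.8, 234.9, 121.5]
tcp_rot: [-3.141, 0.0, 1.571]
contact_force: [-0.0, 0.3, -0.1]
opening: 0.199
grasp_force: 0.0
```

carry_out --targets '[{"dp": [0, 0, -7], "yaw": 0}, {"dp": [0, 0, -14], "yaw": 0}, {"dp": [0, 0, -20], "yaw": 0}, {"dp": [0, 0, -20], "yaw": 0}, {"dp": [0, -20, -20], "yaw": 0}, {"dp": [0, -50, -20], "yaw": 0}, {"dp": [0, -75, -20], "yaw": 0}, {"dp": [0, -75, -20], "yaw": 0}]'

```text
clock: 21.02
eef_pos: [341.2, 234.2, 141.2]
tcp_rot: [-3.14, 0.001, 1.573]
contact_force: [1.0, 1.2, 0.2]
opening: 0.206
grasp_force: 0.0
```

```bash
cat > rim.py <<'E'
from h import *
s=r.grab_frame("side");g=r.grab_frame("top");import time
cv2.imwrite(f"pics/s_{int(time.time())}.png",s[...,::-1]);cv2.imwrite(f"pics/t_{int(time.time())}.png",g[...,::-1])
# difference against the first picture: beaker pixels; fit rim circle (r 32, z 127) jointly
t=np.linspace(0,2*np.pi,120)
for nm,f in(("side",s),("top",g)):
  G=cv2.GaussianBlur(cv2.cvtColor(f,cv2.COLOR_RGB2GRAY),(3,3),0).astype(np.float32);E=cv2.magnitude(cv2.Sobel(G,5,1,0),cv2.Sobel(G,5,0,1))
  b=[]
  for x in np.arange(430,521,1.):
    for y in np.arange(215,256,1.):
      v=0
      for rad,z in((32,127),(29,127)):
        p=proj(nm,np.c_[x+rad*np.cos(t),y+rad*np.sin(t),0*t+z]).astype(np.float32)
        v+=np.minimum(cv2.remap(E,p[:,0].copy(),p[:,1].copy(),1),80).mean()
      b.append((round(float(v),1),x,y))
  print(nm,[tuple(map(float,q)) for q in sorted(b)[-4:]])
E
python3 rim.py; python3 go.py 345 235 95 90
```

```text
side [(150.3, 449.0, 239.0), (151.7, 447.0, 239.0), (152.0, 448.0, 238.0), (152.7, 448.0, 239.0)]
top [(133.1, 485.0, 248.0), (133.2, 495.0, 255.0), (133.3, 485.0, 249.0), (133.5, 483.0, 254.0)]
now [343.8 235.  141.7  90.1] F [0.  0.7 0.1] q [ 0.6   0.16  2.15 -0.    0.83  0.59] open 0.201 gf 0.0 t 21.125
dp [np.float64(-0.0), np.float64(1.2), np.float64(46.7)] yaw 0.1
```

carry_out --targets '[{"dp": [1, -5, 0], "yaw": 0}, {"dp": [1, -5, 0], "yaw": 0}, {"dp": [1, -5, 10], "yaw": 0}, {"dp": [1, -5, 30], "yaw": 0}, {"dp": [1, -5, 44], "yaw": 0}, {"dp": [1, -5, 46], "yaw": 0}, {"dp": [1, -5, 46], "yaw": 0}]' --fingers 1

```text
clock: 22.0
eef_pos: [338.9, 235.9, 95.5]
tcp_rot: [-3.141, 0.0, 1.571]
contact_force: [-0.1, 0.0, 0.2]
opening: 1.003
grasp_force: 0.0
```

```bash
python3 rim.py; python3 go.py 359 235.5 95 90; python3 - <<'E'
import cv2,glob,numpy as np
s=cv2.imread(sorted(glob.glob("pics/s_*.png"))[-1]);t=cv2.imread(sorted(glob.glob("pics/t_*.png"))[-1])
a=cv2.resize(s[205:355,225:375],(600,600),interpolation=cv2.INTER_CUBIC);b=cv2.resize(t[190:270,200:250],(200,320),interpolation=cv2.INTER_CUBIC)
b=np.vstack([b,np.zeros((280,200,3),np.uint8)]);cv2.imwrite("pics/m7.png",np.hstack([a,b]))
E
```

```text
side [(156.8, 446.0, 232.0), (156.8, 446.0, 236.0), (157.3, 445.0, 233.0), (157.4, 446.0, 235.0)]
top [(133.5, 483.0, 254.0), (133.5, 485.0, 248.0), (133.5, 485.0, 249.0), (133.5, 495.0, 255.0)]
now [339.2 236.1  95.9  90. ] F [0.1 0.2 0.5] q [0.6  0.24 2.19 0.   0.7  0.6 ] open 1.002 gf 0.0 t 22.1
dp [np.float64(-0.6), np.float64(19.8), np.float64(0.9)] yaw 0.0
```

View pics/m7.png

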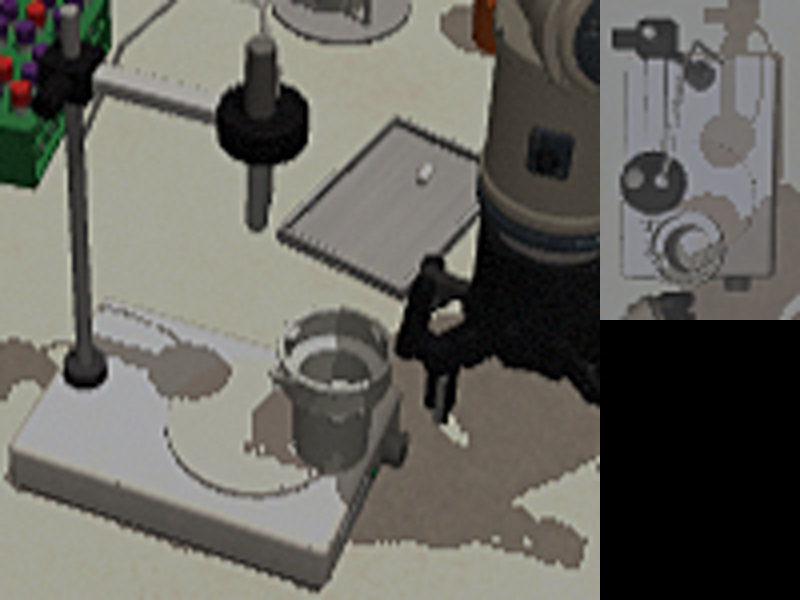

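The beaker stands upright on the front of the disc, its rim at (333,352) in the crop. The finger to push with is at (437,415), and its knuckle juts out to (400,352). I'll work out their positions.

```bash
python3 - <<'E'
from h import *
np.set_printoptions(precision=1,suppress=True)
def plane(n,p,y):
    d=R(n).T@np.linalg.inv(K(n))@np.array([*p,1.]);o=-R(n).T@C[n]['tvec'];return o+d*(y-o[1])/d[1]
m=lambda x,y:(225+x/4,205+y/4)
for nm,p in dict(tipfront=(428,408),tipbot=(440,420),elbowout=(398,350),elbowtop=(430,256)).items(): print(nm,plane("side",m(*p),236))
print("rim top",at("top",(221.7,252),127),"rim side",at("side",m(334,350),127))
E
```

```text
tipfront [392.  236.  100.5]
tipbot [384.6 236.   93.8]
elbowout [411.9 236.  138.7]
elbowtop [399.2 236.  213.9]
rim top [447.3 231.3 127. ] rim side [447.5 238.3 127. ]
```

carry_out --targets '[{"dp": [-1, 6, 2], "yaw": 0}, {"dp": [-1, 12, 2], "yaw": 0}, {"dp": [-1, 16, 2], "yaw": 0}, {"dp": [-1, 18, 2], "yaw": 0}, {"dp": [-1, 19, 2], "yaw": 0}, {"dp": [-1, 20, 2], "yaw": 0}, {"dp": [-1, 21, 2.2], "yaw": 0}, {"dp": [-1, 22, 2.4], "yaw": 0}, {"dp": [-1, 23, 2.6], "yaw": 0}, {"dp": [-1, 24, 2.8], "yaw": 0}, {"dp": [-1, 25, 3], "yaw": 0}, {"dp": [-1, 26, 3], "yaw": 0}]'

```text
clock: 23.6
eef_pos: [364.9, 234.8, 92.6]
tcp_rot: [-3.142, 0.0, 1.571]
contact_force: [-0.3, -0.3, -0.5]
opening: 1.0
grasp_force: 0.2
```

```bash
python3 rim.py; python3 go.py 405.5 235 92 90
```

```text
side [(139.3, 446.0, 255.0), (139.4, 445.0, 255.0), (139.7, 449.0, 255.0), (140.8, 448.0, 255.0)]
top [(138.6, 500.0, 255.0), (139.9, 497.0, 255.0), (139.9, 499.0, 255.0), (140.6, 498.0, 255.0)]
now [365.  234.9  92.6  90. ] F [ 0.2 -0.2  1.2] q [ 0.57  0.28  2.15 -0.    0.71  0.57] open 0.998 gf 0.1518582684309422 t 23.7
dp [np.float64(0.1), np.float64(40.5), np.float64(0.6)] yaw 0.0
```

```bash
cat > tm.py <<'E'
from h import *
import glob,sys
ref=sorted(glob.glob("pics/s_*.png"))[1];rt=ref.replace("s_","t_")
s=r.grab_frame("side")[...,::-1].copy();t=r.grab_frame("top")[...,::-1].copy();n=len(glob.glob("pics/u*.png"));cv2.imwrite(f"pics/u{n}.png",s);cv2.imwrite(f"pics/v{n}.png",t)
np.set_printoptions(precision=1,suppress=True)
for nm,im,rf,(x,y,w,h),c0 in(("side",s,ref,(291,281,28,42),(308.5,292.5)),("top",t,rt,(211,241,22,22),(221.7,252))):
    T=cv2.imread(rf)[y:y+h,x:x+w];k=4
    up=lambda q:cv2.resize(cv2.cvtColor(q,6),None,fx=k,fy=k,interpolation=cv2.INTER_CUBIC)
    x0,y0=x-45,y-45;S=im[y0:y+h+25,x0:x+w+25]
    m=cv2.matchTemplate(up(S),up(T),cv2.TM_CCOEFF_NORMED);_,v,_,l=cv2.minMaxLoc(m)
    d=np.array(l)/k-45;p=np.array(c0)+d
    print(nm,"score",round(v,2),"shift px",d,"->",at(nm,p,127)-at(nm,c0,127))
E
python3 tm.py
```

```text
side score 0.76 shift px [-2.2 -0.8] -> [ 5.4 -0.3  0. ]
top score 0.58 shift px [-0.2 -0.8] -> [2.5 0.9 0. ]
```

The template match shows the beaker sliding upright by about 5 mm, as planned. I'll carry on pushing.

carry_out --targets '[{"dp": [0, 1, 0], "yaw": 0}, {"dp": [0, 2, 0], "yaw": 0}, {"dp": [0, 3, 0.2], "yaw": 0}, {"dp": [0, 4, 0.2], "yaw": 0}, {"dp": [0, 5, 0.4], "yaw": 0}, {"dp": [0, 6, 0.4], "yaw": 0}, {"dp": [0, 7, 0.6], "yaw": 0}, {"dp": [0, 8, 0.6], "yaw": 0}, {"dp": [0, 9, 0.8], "yaw": 0}, {"dp": [0, 10, 0.8], "yaw": 0}, {"dp": [0, 11, 1], "yaw": 0}, {"dp": [0, 12, 1], "yaw": 0}]'

```text
clock: 25.3
eef_pos: [376.9, 234.9, 91.6]
tcp_rot: [-3.142, -0.0, 1.571]
contact_force: [-1.0, 0.0, 2.0]
opening: 1.002
grasp_force: 1.2
```

```bash
python3 tm.py; python3 go.py 405.5 235 92 90
```

```text
side score 0.61 shift px [-7.8 -2.5] -> [18.5 -0.7  0. ]
top score 0.38 shift px [-0.2 -3.5] -> [11.7  0.9  0. ]
now [377.  234.9  91.7  90. ] F [-1.3  0.3  1.9] q [0.55 0.29 2.13 0.   0.72 0.55] open 1.002 gf 1.0516646827454679 t 25.4
dp [np.float64(0.1), np.float64(28.5), np.float64(-0.3)] yaw 0.0
```

carry_out --targets '[{"dp": [0, 1, 0], "yaw": 0}, {"dp": [0, 2, 0], "yaw": 0}, {"dp": [0, 3, 0.2], "yaw": 0}, {"dp": [0, 4, 0.2], "yaw": 0}, {"dp": [0, 5, 0.4], "yaw": 0}, {"dp": [0, 6, 0.4], "yaw": 0}, {"dp": [0, 7, 0.6], "yaw": 0}, {"dp": [0, 8, 0.6], "yaw": 0}, {"dp": [0, 9, 0.8], "yaw": 0}, {"dp": [0, 10, 0.8], "yaw": 0}, {"dp": [0, 11, 1], "yaw": 0}, {"dp": [0, 12, 1], "yaw": 0}]'

```text
clock: 26.9
eef_pos: [390.4, 235.9, 92.0]
tcp_rot: [3.138, -0.002, 1.571]
contact_force: [-3.5, 0.0, 18.0]
opening: 1.0
grasp_force: 8.5
```

```bash
python3 tm.py; python3 go.py 405.5 235 92 90; python3 - <<'E'
from h import *
import glob
np.set_printoptions(precision=1,suppress=True)
# electrode vs knuckle clearance in side view: darkest-row profile just under/at electrode tip level
f=cv2.imread("pics/u2.png");o=cv2.imread("pics/side0.png")
P=proj("side",[[495,240,215],[495,240,235],[495,240,205],[389+73,235,180]]);print(P)
for v in(0,1):
  x,y=P[v].round().astype(int);print(y,f[y,x-8:x+40].max(1));print(o[y,x-8:x+40].max(1))
E
```

```text
side score 0.56 shift px [-16.   -4.2] -> [37.5  1.1  0. ]
top score 0.36 shift px [-19.8  21.2] -> [-69.9  65.5   0. ]
now [390.5 235.9  91.9  90. ] F [-2.6  0.6 16.8] q [ 0.54  0.31  2.11 -0.    0.72  0.54] open 0.999 gf 8.051003576838411 t 27.0
dp [np.float64(-0.9), np.float64(15.0), np.float64(-0.1)] yaw 0.0
[[289.  258.1]
 [289.2 251.1]
 [288.9 261.6]
 [303.7 272.5]]
258 [164 163 163 165 175 106  52  62  63  61  36 167 168 165 166 169 142 149
  98  35 116 126 141 137 134 135 131 132 130 133 134 135 138 137 135 137
 136 136 146  73   2  15  17  13  40  46  32  24]
[154 153 152 155 162  96  50  58  59  54  34 155 157 154 155 156 132 139
  89  34 108 117 132 126 124 124 123 122 122 123 125 126 132 153 150 143
 125 123 123 123 124 126 126 128 125 126 124 124]
251 [162 163 164 165 173 142  49  61  62  65  57  53 134 171 165 163 163 162
 164 163 163 164 169 145 151 101  34  95 133 138 136 137 130 129 132 134
 136 136 147  57  16  38  31  49  62  72  79  97]
[153 152 153 153 158 133  42  56  61  58  49  48 125 160 153 153 151 151
 150 152 152 154 156 133 139  93  27  85 123 131 128 127 124 120 124 125
 124 123 127 126 126 123 124 123 124 122 121 123]
```

carry_out --targets '[{"dp": [0, 0, -2], "yaw": 0}, {"dp": [0, 0, -4], "yaw": 0}, {"dp": [0, 0, -4], "yaw": 0}]'

```text
clock: 27.38
eef_pos: [388.8, 234.8, 94.5]
tcp_rot: [-3.141, 0.0, 1.571]
contact_force: [-0.4, -0.1, -0.6]
opening: 0.999
grasp_force: 0.0
```

```bash
python3 tm.py; python3 go.py 405.5 235 92 90; python3 - <<'E'
from h import *
# coarse text look at side picture around the beaker: compare with shifted reference silhouettes (base edges)
f=cv2.cvtColor(cv2.imread("pics/u3.png"),6)
P=proj("side",[[478,235,127],[478,235,47],[510,235,127],[446,235,127],[478,235,75]]);print(P.round(1))
for y in range(272,326,2): print(y,' '.join(f"{v:3d}" for v in f[y,272:318]))
E
```

```text
side score 0.57 shift px [-20.5  -6.5] -> [49.3 -1.6  0. ]
top score 0.35 shift px [ 10.8 -31.5] -> [106.  -35.7   0. ]
now [388.7 234.8  94.4  90. ] F [ 0.9 -0.1  0.5] q [ 0.54  0.3   2.11 -0.    0.73  0.54] open 0.998 gf 0.026303189429199847 t 27.475
dp [np.float64(0.2), np.float64(16.8), np.float64(2.4)] yaw 0.0
[[296.1 287.8]
 [295.1 312. ]
 [282.8 283.9]
 [309.6 291.7]
 [295.5 303.7]]
272 162 161 161 162 160 163 161 163 162 161 161 160 160 160 160 162 161 162 161 160 158 159 162 161 160 163 160 163 161 160 161 166 153  27   1  11  13  10   7  21  24  27  25  22  24  25
274 162 161 161 160 161 162 163 161 162 161 159 161 161 161 161 160 162 162 161 160 160 160 162 161 162 162 162 161 163 160 162 175  86   3   2  12  12   9  23  45  28  11  14  49  51  23
276 162 160 161 162 162 162 160 160 163 162 161 160 162 161 159 161 160 161 161 161 162 162 159 164 165 166 168 170 168 169 172 186  28   0  10  11   7   9  17  81 146 147 172 159 142 126
278 161 161 162 162 161 161 160 162 162 160 160 162 161 162 162 160 160 163 167 169 170 145 133 128 109 102  87  88  83  82 108  83   1   6   7
[... 3668 characters left out ...]
 164 168 145 154  98 101 103 102 104 101 102 103 103 104 108  81  62  60  61  64  67  66  70  80  77  77 102 108 104 103 103 103  97  95
320 166 162 162 161 161 163 161 161 159 161 162 162 162 161 164 146  93  98 102 102 102 103 102 102 102 102 103 104 106 100 102  99  95 102 108  91  83 109 104 106 102 104 104  99  96  68
322 119 163 167 164 162 162 162 161 159 162 162 161 161 160 160 164 168 147  93  93  95  95  95  93  93  96  99 100  99  98 101 102 104  86  78  95 106 104 105 104 104 105  99  97  73  55
324 151 107  84 122 163 169 164 162 162 162 162 163 161 162 161 162 162 163 166 164 167 166 166 167 166 170 142 146 147 179 120  81  75  90 101  94 149 151 151  95  99  98  96  76  84  50
```

The body outline in the side picture slopes to the left, so the beaker is tilting. I'll fit its tilt in the last pictures before going on.

```bash
cat > tilt.py <<'E'
from h import *
import sys
t=np.linspace(0,2*np.pi,90)
def pts(x0,y0,phi):
    out=[]
    for rad,z in((32,80),(29,80),(32,56)): out.append(np.c_[rad*np.cos(t),rad*np.sin(t),0*t+z])
    out.append(np.c_[21.5*np.cos(t),21.5*np.sin(t),0*t])
    # body silhouettes
    cam=np.array([222-x0,1007-y0]);a=np.arctan2(cam[1],cam[0])
    for s in(1.57,-1.57):
        z=np.linspace(0,50,45);rr=21.5+z*.03;out.append(np.c_[rr*np.cos(a+s),rr*np.sin(a+s),z])
    P=np.vstack(out);c,s=np.cos(phi),np.sin(phi)
    X=P[:,0]-21.5 if phi>=0 else P[:,0]+21.5  # pivot front (+x) / rear edge
    o=21.5 if phi>=0 else -21.5
    return np.c_[x0+o+X*c+P[:,2]*s, y0+P[:,1], 47-X*s+P[:,2]*c]
def fit(f,xs=range(440,510,2),ys=(231,235,239),ph=range(-10,46,3)):
    G=cv2.cvtColor(f,6).astype(np.float32);E=np.minimum(cv2.magnitude(cv2.Sobel(G,5,1,0),cv2.Sobel(G,5,0,1)),100);b=[]
    for x in xs:
        for y in ys:
            for p in ph:
                q=proj("side",pts(x,y,np.radians(p))).astype(np.float32);v=cv2.remap(E,q[:,0].copy(),q[:,1].copy(),1)
                b.append((round(float(v.mean()),1),float(x),float(y),p))
    return sorted(b)[-3:]
if __name__=="__main__":
    import glob
    for n in sys.argv[1:]: print(n,fit(cv2.imread(n)))
E
python3 tilt.py $(ls pics/s_*.png|sed -n 2p) pics/u0.png pics/u1.png pics/u2.png pics/u3.png
```

```text
pics/s_1796130483.png [(84.6, 450.0, 235.0, -1), (84.8, 450.0, 235.0, -4), (85.5, 448.0, 235.0, -1)]
pics/u0.png [(77.2, 448.0, 235.0, 2), (78.9, 448.0, 235.0, 5), (79.3, 450.0, 235.0, 2)]
pics/u1.png [(75.0, 450.0, 235.0, 11), (75.3, 450.0, 235.0, 14), (75.7, 448.0, 235.0, 14)]
pics/u2.png [(72.9, 448.0, 235.0, 26), (73.1, 444.0, 239.0, 32), (74.3, 446.0, 239.0, 32)]
pics/u3.png [(72.4, 448.0, 235.0, 29), (72.5, 450.0, 235.0, 23), (73.1, 448.0, 235.0, 26)]
```

The foot has not slid; the beaker has tipped about 26° against the finger. I'll back off slowly so that it sits down again.

carry_out --targets '[{"dp": [0, -2, 0], "yaw": 0}, {"dp": [0, -4, 0], "yaw": 0}, {"dp": [0, -6, 0], "yaw": 0}, {"dp": [0, -8, 0], "yaw": 0}, {"dp": [0, -10, 0], "yaw": 0}, {"dp": [0, -12, 0], "yaw": 0}, {"dp": [0, -14, 0], "yaw": 0}, {"dp": [0, -16, 0], "yaw": 0}, {"dp": [0, -18, 0], "yaw": 0}, {"dp": [0, -20, 0], "yaw": 0}, {"dp": [0, -22, 0], "yaw": 0}, {"dp": [0, -24, 0], "yaw": 0}]'

```text
clock: 28.98
eef_pos: [364.7, 234.9, 94.6]
tcp_rot: [-3.142, 0.0, 1.571]
contact_force: [0.3, 0.3, 0.3]
opening: 1.005
grasp_force: 0.1
```

```bash
python3 tm.py; python3 tilt.py pics/u4.png; python3 go.py 345 235 92 90; python3 - <<'E'
from h import *
np.set_printoptions(precision=1,suppress=True)
def plane(n,p,y):
    d=R(n).T@np.linalg.inv(K(n))@np.array([*p,1.]);o=-R(n).T@C[n]['tvec'];return o+d*(y-o[1])/d[1]
# pre-push picture (tool x 339): outline of the leading finger: first dark pixel per row
import glob
f=cv2.cvtColor(cv2.imread(sorted(glob.glob("pics/s_*.png"))[1]),6)
for y in range(266,312,2):
    row=f[y,322:345];i=np.where(row<45)[0]
    if len(i): q=plane("side",(322+i[0]-.5,y),247); print(y,322+i[0],(q[[0,2]]-[339,95.5]).round(1),end=" | ")
E
```

```text
side score 0.77 shift px [-2.  -0.8] -> [ 4.9 -0.5  0. ]
top score 0.59 shift px [-0.2 -0.5] -> [1.7 0.9 0. ]
pics/u4.png [(78.1, 448.0, 235.0, 2), (79.4, 448.0, 235.0, 5), (79.8, 450.0, 235.0, 2)]
now [364.6 234.8  94.6  90. ] F [-0.8  0.  -1. ] q [0.57 0.27 2.15 0.   0.72 0.57] open 0.999 gf 0.12011463023782198 t 29.075
dp [np.float64(0.2), np.float64(-19.6), np.float64(2.6)] yaw 0.0
266 337 [ 49.9 140.2] | 268 344 [ 35.1 139.9] | 270 331 [ 61.6 124.8] | 272 330 [ 63.4 118.4] | 274 329 [ 65.1 112. ] | 276 328 [ 66.8 105.6] | 278 324 [75.  96.7] | 280 327 [68.2 93.3] | 282 326 [70.  86.8] | 284 326 [69.6 80.9] | 286 325 [71.4 74.2] | 288 325 [71.  68.3] | 290 324 [72.8 61.5] | 292 324 [72.5 55.6] | 294 325 [69.9 50.4] | 296 331 [56.3 49.6] | 298 332 [53.7 44.4] | 300 332 [53.2 38.4] | 302 332 [52.8 32.3] | 304 331 [54.6 25.2] | 306 331 [54.1 19. ] | 308 335 [44.8 16.5] | 310 335 [44.3 10.2] |
```

The beaker is upright again at the same place. The knuckle has a flat underside about 45 mm above the TCP, so I can hold the rear rim down with it while pushing, to stop the tipping.

carry_out --targets '[{"dp": [0, -2, 0], "yaw": 0}, {"dp": [0, -3.5, 0], "yaw": 0}, {"dp": [0, -3.5, 3], "yaw": 0}, {"dp": [0, -3.5, 6], "yaw": 0}, {"dp": [0, -3.5, 8], "yaw": 0}, {"dp": [0, -3.5, 8], "yaw": 0}]'

```text
clock: 29.82
eef_pos: [361.3, 234.8, 86.3]
tcp_rot: [-3.141, 0.0, 1.571]
contact_force: [0.3, -0.4, -1.2]
opening: 1.001
grasp_force: 0.1
```

carry_out --targets '[{"dp": [0, 0, 1], "yaw": 0}, {"dp": [0, 0, 2], "yaw": 0}, {"dp": [0, 0, 2], "yaw": 0}]'

```text
clock: 30.2
eef_pos: [361.3, 234.8, 84.5]
tcp_rot: [-3.141, 0.0, 1.571]
contact_force: [-1.0, 0.3, 0.3]
opening: 0.998
grasp_force: 0.6
```

carry_out --targets '[{"dp": [0, 0, 1], "yaw": 0}, {"dp": [0, 0, 2], "yaw": 0}, {"dp": [0, 0, 2], "yaw": 0}]'

```text
clock: 30.58
eef_pos: [361.3, 235.0, 83.1]
tcp_rot: [3.141, -0.0, 1.571]
contact_force: [-5.2, -1.0, 12.0]
opening: 1.004
grasp_force: 7.1
```

The knuckle now bears on the rim with 12 N. I'll push a little and check.

carry_out --targets '[{"dp": [0, 1, -0.3], "yaw": 0}, {"dp": [0, 2, -0.3], "yaw": 0}, {"dp": [0, 3, -0.3], "yaw": 0}, {"dp": [0, 4, -0.3], "yaw": 0}, {"dp": [0, 5, -0.3], "yaw": 0}, {"dp": [0, 6, -0.3], "yaw": 0}, {"dp": [0, 7, -0.3], "yaw": 0}, {"dp": [0, 8, -0.3], "yaw": 0}]'

```text
clock: 31.58
eef_pos: [368.9, 234.9, 83.3]
tcp_rot: [-3.141, -0.0, 1.571]
contact_force: [-9.6, 0.2, 15.2]
opening: 0.999
grasp_force: 9.0
```

```bash
python3 tm.py; python3 tilt.py pics/u5.png
```

```text
side score 0.8 shift px [-3.8 -1. ] -> [8.7 0.3 0. ]
top score 0.55 shift px [ 0.  -2.5] -> [8.4 0.1 0. ]
pics/u5.png [(78.3, 456.0, 235.0, 2), (78.5, 458.0, 235.0, -4), (79.3, 456.0, 235.0, -1)]
```

It slides upright: the fit gives x = 456 with no tilt. I'll continue.

carry_out --targets '[{"dp": [0, 1.2, -0.2], "yaw": 0}, {"dp": [0, 2.4, -0.2], "yaw": 0}, {"dp": [0, 3.6, -0.2], "yaw": 0}, {"dp": [0, 4.8, -0.2], "yaw": 0}, {"dp": [0, 6, -0.2], "yaw": 0}, {"dp": [0, 7.2, -0.2], "yaw": 0}, {"dp": [0, 8.4, -0.2], "yaw": 0}, {"dp": [0, 9.6, -0.2], "yaw": 0}, {"dp": [0, 10.8, -0.2], "yaw": 0}, {"dp": [0, 12, -0.2], "yaw": 0}, {"dp": [0, 13.2, -0.2], "yaw": 0}, {"dp": [0, 14.4, -0.2], "yaw": 0}]'

```text
clock: 33.17
eef_pos: [383.4, 234.9, 83.4]
tcp_rot: [-3.141, -0.0, 1.571]
contact_force: [-4.2, 0.7, 7.8]
opening: 1.003
grasp_force: 4.3
```

```bash
python3 tm.py; python3 tilt.py pics/u6.png
```

```text
side score 0.78 shift px [-9.8 -3. ] -> [23.2 -0.5 -0. ]
top score 0.4 shift px [3.2 0.2] -> [ -1. -11.   0.]
pics/u6.png [(76.6, 474.0, 235.0, -4), (77.6, 472.0, 235.0, -4), (78.2, 472.0, 235.0, -1)]
```

carry_out --targets '[{"dp": [0, 1.1, 0.2], "yaw": 0}, {"dp": [0, 2.2, 0.2], "yaw": 0}, {"dp": [0, 3.3, 0.2], "yaw": 0}, {"dp": [0, 4.4, 0.2], "yaw": 0}, {"dp": [0, 5.5, 0.2], "yaw": 0}, {"dp": [0, 6.6, 0.2], "yaw": 0}, {"dp": [0, 7.7, 0.2], "yaw": 0}, {"dp": [0, 8.8, 0.2], "yaw": 0}, {"dp": [0, 9.9, 0.2], "yaw": 0}, {"dp": [0, 11, 0.2], "yaw": 0}, {"dp": [0, 12, 0.2], "yaw": 0}, {"dp": [0, 13, 0.2], "yaw": 0}]'

```text
clock: 34.78
eef_pos: [396.4, 235.0, 83.3]
tcp_rot: [-3.141, -0.0, 1.571]
contact_force: [-6.9, 0.2, 10.8]
opening: 1.002
grasp_force: 6.2
```

```bash
python3 tm.py; python3 tilt.py pics/u7.png
```

```text
side score 0.75 shift px [-15.2  -4.5] -> [36.2 -0.2  0. ]
top score 0.37 shift px [ 4.2 -1.2] -> [  4.  -14.3   0. ]
pics/u7.png [(78.8, 486.0, 235.0, -1), (79.0, 484.0, 235.0, -1), (80.3, 484.0, 235.0, 2)]
```

carry_out --targets '[{"dp": [0, 1.1, 0], "yaw": 0}, {"dp": [0, 2.2, 0], "yaw": 0}, {"dp": [0, 3.3, 0], "yaw": 0}, {"dp": [0, 4.4, 0], "yaw": 0}, {"dp": [0, 5.5, 0], "yaw": 0}, {"dp": [0, 6.6, 0], "yaw": 0}, {"dp": [0, 7.7, 0], "yaw": 0}, {"dp": [0, 8.8, 0], "yaw": 0}, {"dp": [0, 9.6, 0], "yaw": 0}, {"dp": [0, 10, 0], "yaw": 0}]'

```text
clock: 36.12
eef_pos: [406.3, 235.0, 83.4]
tcp_rot: [-3.141, -0.0, 1.571]
contact_force: [-9.0, 0.3, 14.1]
opening: 0.998
grasp_force: 8.0
```

```bash
python3 tm.py; python3 - <<'E'
import cv2
from tilt import *
for n in("pics/u8.png",): print(fit(cv2.imread(n),range(486,504),(231,233,235,237,239),(-4,-2,0,2,4)))
E
```

```text
side score 0.72 shift px [-19.2  -5.8] -> [45.8 -0.5  0. ]
top score 0.36 shift px [8.  2.2] -> [ -7.8 -27.    0. ]
[(79.7, 495.0, 233.0, -2), (79.7, 495.0, 233.0, 0), (79.8, 494.0, 233.0, 0)]
```

The beaker is centred at about (494,234) and upright. I'll ease off the rim, back away and check.

carry_out --targets '[{"dp": [0, 0, -0.8], "yaw": 0}, {"dp": [0, 0, -1.6], "yaw": 0}, {"dp": [0, -0.5, -2.4], "yaw": 0}, {"dp": [0, -3, -2.4], "yaw": 0}, {"dp": [0, -10, -2.4], "yaw": 0}, {"dp": [0, -30, -2.4], "yaw": 0}, {"dp": [0, -60, -2.4], "yaw": 0}, {"dp": [0, -90, -2.4], "yaw": 0}, {"dp": [0, -95, -40], "yaw": 0}, {"dp": [0, -95, -90], "yaw": 0}, {"dp": [0, -95, -120], "yaw": 0}, {"dp": [0, -95, -120], "yaw": 0}]'

```text
clock: 37.72
eef_pos: [311.7, 235.4, 204.6]
tcp_rot: [3.138, -0.003, 1.572]
contact_force: [1.1, 0.9, -0.1]
opening: 1.003
grasp_force: 0.0
```

```bash
python3 tm.py; python3 - <<'E'
import cv2
from tilt import *
print(fit(cv2.imread("pics/u9.png"),range(486,504),(231,233,235,237,239),(-6,-4,-2,0,2,4,6)))
# bystanders: pixel change between first and latest pictures
for nm,a,b,rs in(("top","pics/top0.png","pics/v9.png",dict(rack=(270,148,55,32),bottle=(120,215,45,35),tip=(393,184,50,38),orange=(345,230,26,26),stack=(335,185,45,42),shortbar=(298,238,12,12),longbar=(280,230,15,18),head=(203,190,28,55))),("side","pics/side0.png","pics/u9.png",dict(stack=(285,150,45,70),bottle=(205,365,45,55),orange=(338,185,30,35),electrode=(278,208,26,57),rack=(208,193,48,60)))):
    A=cv2.imread(a).astype(int);B=cv2.imread(b).astype(int)
    for k,(x,y,w,h) in rs.items():
        d=np.abs(A-B)[y:y+h,x:x+w].max(2);print(nm,k,"mean",d.mean().round(1),"frac>40",(d>40).mean().round(3))
# bar inside: brightness pattern in beaker mouth, top view
g=cv2.cvtColor(cv2.imread("pics/v9.png"),6);p=proj("top",[[494,234,52]])[0];print(p.round(1))
x,y=p.round().astype(int)
for j in range(y-10,y+11): print(' '.join(f"{v:3d}" for v in g[j,x-12:x+13]))
E
python3 go.py 311 235 200 90
```

```text
side score 0.77 shift px [-19.2  -5.8] -> [45.8 -0.5  0. ]
top score 0.4 shift px [0.8 0.2] -> [-0.9 -2.5  0. ]
[(88.7, 493.0, 237.0, 2), (89.0, 494.0, 235.0, 0), (89.3, 495.0, 235.0, 0)]
top rack mean 1.4 frac>40 0.0
top bottle mean 1.3 frac>40 0.0
top tip mean 1.2 frac>40 0.0
top orange mean 2.5 frac>40 0.015
top stack mean 6.2 frac>40 0.05
top shortbar mean 1.3 frac>40 0.0
top longbar mean 3.0 frac>40 0.004
top head mean 5.5 frac>40 0.052
side stack mean 14.6 frac>40 0.075
side bottle mean 7.7 frac>40 0.0
side orange mean 14.5 frac>40 0.075
side electrode mean 8.2 frac>40 0.0
side rack mean 7.7 frac>40 0.0
[224.2 239.2]
 50  53  49  50  70 112  86 118 109 121 107 110 102 112 108 109 109 111 109 109 110 109 102 112 120
 51  50  50  57  96  96  38  53  64  98 102 119 105 119 106 111 112 109 110 110 109 109 109 114 140
 49  51  48  64 118  59  48  50  87 123 102 101 103  94 101 109 111 109 107 110 111 110 110 109 127
 49  48  46  69 116  47  49  48  66 148 108 104 104 104 104 106 113 109 111 110 110 110 110 113 142
 49  49  69  95  75  44  54  53  42  49  67  71  76  90 100 102 103 1
[... 1103 characters left out ...]
144 140 137 138 137 137 137
140 142 144 140  91  92 105 142 142 141 141 137 139 105 115 113 109 143 140 138 137 137 138 139 135
138 139 138 135 142 120 108 112 103 104 100  89 122 132 101 108 142 139 139 136 138 138 138 140 135
137 136 138 139 139 140 142 142 138 138 139 142 119  91 143 141 138 138 137 138 138 138 139 134 114
137 137 138 137 139 138 139 136 108 108 113 141 141 141 139 138 137 138 138 137 138 140 133 100 111
137 137 137 138 138 138 137 139 140 140 139 137 137 137 138 138 136 137 138 138 140 134 101 110 112
now [310.7 234.5 202.3  90. ] F [-0.2  0.5 -1.1] q [0.64 0.02 2.14 0.   0.98 0.64] open 0.997 gf 0.0 t 37.825
dp [np.float64(0.5), np.float64(0.3), np.float64(2.3)] yaw 0.0
```

```bash
python3 -c "
from rig import r
print(r.sign_off())"
```

```text
the job is handed in; nothing more can be done
None
```

I handed the job in at 37.8 s: the beaker stands upright at the plate's middle (camera fit within about 1 mm) and the bystanders look unmoved, but I inferred rather than saw that the bar is inside. I stood it on the front of the plate by a rim pinch and slid it about 46 mm into place, because the tool only points straight down; a first push tipped it about 26° before I set it back.

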